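# Release the access panel of a laser head

### The job

Take the slotted screwdriver (square handle) from the rack, set its blade in the slot of the fastener on the laser head's access panel and turn it a quarter turn anticlockwise, seen from above, so that the panel is free. Then stand the screwdriver back in the rack hole it came from, let go of it, and leave the round-handled hex driver standing in its own hole.

Things in the scene. Friction and masses are not known exactly. Their poses are not given: they have to be found in the camera images.
- driver: Slotted screwdriver, 160 g, upright in one of a rack's two holes; origin: middle of the blade's lower end, z up, 15 mm over the work surface. Blade 18 mm wide (x), 3.5 thick (y), 22 high; 10 mm shaft; guard disc 40 mm across at 75-80 mm above the origin, resting on the rack's top; black square handle 26 x 26 mm, flats facing x and y, at 80-152 mm: grip at about 118. Any yaw fits the hole.
- hex_driver: Other driver in the rack, to stay there: round black handle 20 mm across, thin shaft, guard 36 mm across, 115 mm tall; origin at its lower end (35 mm over the work surface), z up. The rack is a fixed, open-fronted aluminium stand, 80 x 190 mm, top 90 mm high and 10 mm thick, with two 29 mm round through holes 84 mm apart; either may be either driver's.
- slot (a point): Middle of the slot's floor in the fastener's bright steel head (36 mm across, 12 high), on the panel on top of the fixed white laser head (280 x 200 x 70 mm). z up, x along the slot, turns with it. Slot open at both ends, 9 mm deep, 6 wide, mouth flared to 12 over its top 4 mm; floor 77 mm, head's top 86 mm above the work surface. The box's small screws have no slot.
- fastener (a joint): Turn of the fastener in rad: 0 locked (slot along the laser head's long side), growing anticlockwise seen from above, stop at 1.57 (released). Starts at 0 to 0.1, needs about 0.05 N m, stays where it is left. The blade has about 0.14 rad of play in the slot before it drives the head, so turn a little past a quarter.
Mind the look-alikes: they are no part of the job. What is shaped like the driver but purple is not meant.

How it is judged:
By the outcome, as a careful person would: the job done as asked, in the order asked, and still so for the second after the job is handed in, with the robot touching nothing.
It also fails if it takes over 64 s, if anything falls off the work surface, if the arm or the gripper's body presses on something with over 40 N, if the wrist force passes 120 N, or if a joint passes its speed limit or range.

### The arm

A 6-joint arm with a two-finger parallel gripper is mounted at the origin on the work surface. World frame = base frame: x ahead of the robot, y to its left, z up, the work surface at z = 0. Lengths are in mm, angles in rad, forces in N, time in s.
With the tool pointing down it reaches from about 275 to 1000 mm from the base axis. Payload 8.4 kg.
Tool frame: the origin (TCP) lies at the very end of the fingers, on their centre line; the grasp point (between the pads) lies 19 mm behind it; y points along the fingers, x is the direction in which the jaws open and shut, and the axes are right-handed (so a half turn about y gives the same grasp; the last joint's range is limited). The gripper opens to 85 mm and grips with 20 to 120 N. Pads are 22 mm wide; open, the fingers measure 114 mm over their backs; the gripper's body (76 mm by 85 mm) begins 54 mm behind the grasp point. The pads swing forward as they close: fully open they stand 13 mm farther back than shut.
Start: joints at [1.192, 0.353, 1.633, -0, 1.155, -0.002], TCP at [229.965, 581.157, 231.281] pointing down, gripper open.
Joint ranges: [-2.63, 2.63], [-0.92, 2.1], [0.06, 2.66], [-1.3, 4.44], [0, 2.69], [-3.02, 3.02]. Speed limits (rad/s): [2.22, 2.22, 2.79, 3.14, 3.14, 3.14].

### API

Orientations are given as [roll, pitch, yaw] about the fixed x, y, z axes, in that order (R = Rz(yaw) Ry(pitch) Rx(roll)).
In Python, from rig import r gives the robot as it stands.
- The arm moves only by the tool servo_tool, never from a script. Its argument "motion" is a list of rows, each a list of 7 numbers: the opening, from -1 (shut) to 1 (fully open), then the shift along the tool's x, y, z in m, then the turn, a rotation vector about the tool's x, y, z in units of 10 degrees (1.0 is 10 degrees). A call has 1 to 12 rows; each row is the pose to reach, as a shift and turn from the pose commanded when the call began, along the tool's axes at that moment; what a row does not reach only later rows make up. A row lasts 1/8 s, in which the tool goes at most 62.5 mm and 10.7 degrees, less where a joint would pass 70% of its speed; a pose out of reach is approached as far as the arm can. A call with a gripper value outside its range is refused whole. The fingers move at their own pace and stop on an object; "grip_force" is the grip in N (left out, the last holds). Time passes only in rows, so rows that repeat a pose let the fingers close. It gives the time, the measured TCP pose, the force and the opening at its end, in the units of the state.
- r.sense(): the state, without advancing time (a new reading comes with each control period).
- r.grab_frame(name): name is "side" or "top" or "wrist"; returns the picture (400x640x3 uint8, red, green, blue); there is no depth.
- r.calibration(name): a dict with "fx", "fy", "cx", "cy" (pixels), "R" (3x3) and "t" (3): a world point X has camera coordinates R X + t; the wrist camera has in their place "mount" (4x4, takes a point from camera to tool coordinates, whose origin is the TCP and whose axes are the tool frame's). Camera axes: x right, y down, z forward; pixel columns grow to the right and rows downward; lengths in mm; the calibration is good to about 2 mm. A picture is of the moment at which its call begins: read the wrist's pose just before it. calibration takes no time and is no camera call.
- r.sign_off(): hands the job in, once; it reports no verdict.
The state is a dict: "clock": time; "qpos": joint angles; "qvel": joint speeds; "joint_efforts": joint torques, N m; "eef_pos": TCP position; "tcp_rot": TCP orientation; "contact_force": force on the tool from outside, world axes, zero at the start; "wrist_torque": the same for the moment, N m; "opening": opening from 0.0 (shut) to 1.0 (fully open).
Only numpy, scipy, OpenCV 4.12 (cv2) and the standard library are available. Lean on these libraries where they do the work, as an engineer would, in place of code of your own. Each camera call takes 0.05 s, during which the arm holds its last target. There are 200 camera calls.

## Working session

There is one attempt and no reset: what is moved stays moved. The work goes in short steps, Python scripts to look and compute and a tool call to move; the robot and the scene stay as the last step left them, time stands still between calls to the robot, and variables do not carry over. Pictures are saved under pics/ and viewed, on a budget of 10 in all, crops included, one or two more only if the job needs it, and the job is handed in when it is done.

Besides the shell and the picture viewer there is one more tool, called after "Request:" by a JSON object that holds its "op" and its "data", one argument or row to a line. servo_tool: Moves the arm, as the interface text tells. Its arguments: {"type":"object","properties":{"motion":{"type":"array","items":{"type":"array","items":{"type":"number"}}},"grip_force":{"type":"number"}},"required":["motion"]}

```bash
mkdir -p pics; ls
python3 - <<'E'
from rig import r
import cv2,numpy as np
s=r.sense();print(s)
ims=[r.grab_frame(n) for n in("side","top","wrist")]
for n,i in zip(("side","top","wrist"),ims): cv2.imwrite(f'pics/{n}0.png',i[:,:,::-1])
for n in("side","top","wrist"): print(n,r.calibration(n))
E
```

```text
pics
{'clock': 0.0, 'qpos': array([ 1.19161399e+00,  3.53666608e-01,  1.63418438e+00,  3.92298926e-06,
        1.15518071e+00, -2.39180750e-03]), 'qvel': array([-5.28203293e-04, -5.18101691e-04, -1.28360078e-03,  1.92877616e-03,
        9.22594292e-04,  3.91414221e-05]), 'joint_efforts': array([ 4.04436596e-04, -6.05236602e+01, -3.42067981e+01, -1.09320201e-04,
        8.98338330e-03,  1.61349931e-05]), 'eef_pos': array([229.77002258, 580.69363196, 230.52865011]), 'tcp_rot': array([-1.57078930e+00,  1.43903522e-03,  1.19400422e+00]), 'contact_force': array([ 0.00403129, -0.29564277,  0.29879029]), 'wrist_torque': array([0.01138053, 0.02363158, 0.01872373]), 'opening': 1.0015989426546856}
side {'fx': 476.38221932515495, 'fy': 476.38221932515495, 'cx': 320.9158550412642, 'cy': 182.19971293107284, 'R': array([[ 0.73616934, -0.67659155,  0.01669064],
       [-0.50458535, -0.56511859, -0.65271327],
       [ 0.45105247,  0.47208565, -0.75742116]]), 't': array([-327.43442162,  303.85994516,  681.26161152])}
top {'fx': 455.92547155915184, 'fy': 455.92547155915184, 'cx': 323.2400279913551, 'cy': 192.2465808020946, 'R': array([[ 0.01939888, -0.99958288, -0.02139524],
       [-0.9990558 , -0.01854774, -0.03928719],
       [ 0.03887397,  0.02213717, -0.99899888]]), 't': array([ 27.26624996, 477.72530561, 983.37822512])}
wrist {'fx': 317.87838954622214, 'fy': 317.87838954622214, 'cx': 321.6839304151328, 'cy': 205.1257348397202, 'mount': array([[ 9.99999948e-01, -1.08066430e-04,  3.04790725e-04,
        -8.28572790e-01],
       [-3.22585385e-04, -2.67249556e-01,  9.63627299e-01,
        -1.41222544e+02],
       [-2.26805758e-05, -9.63627347e-01, -2.67249577e-01,
         6.82794968e+01],
       [ 0.00000000e+00,  0.00000000e+00,  0.00000000e+00,
         1.00000000e+00]])}
```

View pics/top0.png

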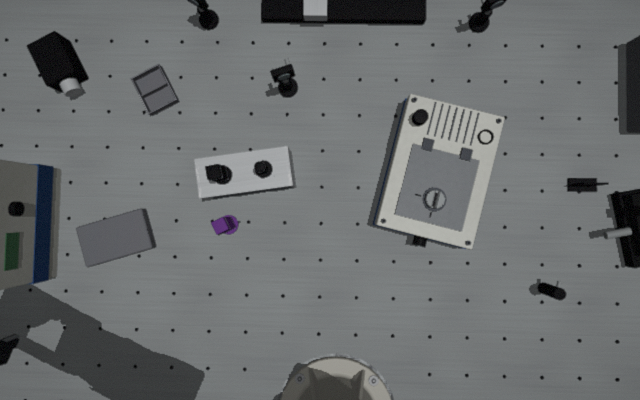

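View pics/side0.png

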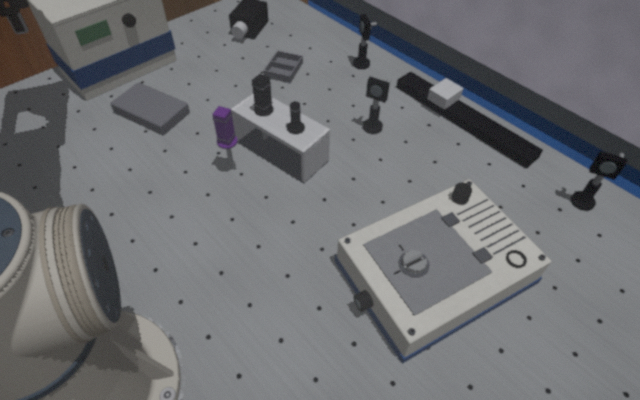

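The top view shows two black handles in the white rack: (218,174) is larger and squarish, and (263,169) is smaller and round. The purple look-alike is at (225,224), outside the rack. The laser head's fastener is at (435,199). In the side view the big handle is at (262,95), the small one at (296,117) and the fastener at (414,262). The larger handle fits the description; I'll confirm it in an enlarged composite.

Run:
```python
import cv2,numpy as np
t=cv2.imread('pics/top0.png');s=cv2.imread('pics/side0.png')
def c(i,x,y,w=66,h=50): return cv2.resize(i[y:y+h,x:x+w],(396,300),interpolation=cv2.INTER_CUBIC)
o=np.vstack([np.hstack([c(t,200,147,),c(t,402,175)]),np.hstack([c(s,240,70,92,70),c(s,381,237)])])
o=np.clip(255*(o/255.)**.6,0,255).astype('uint8')
cv2.imwrite('pics/crop1.png',o)
```

```text
(no output)
```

View pics/crop1.png

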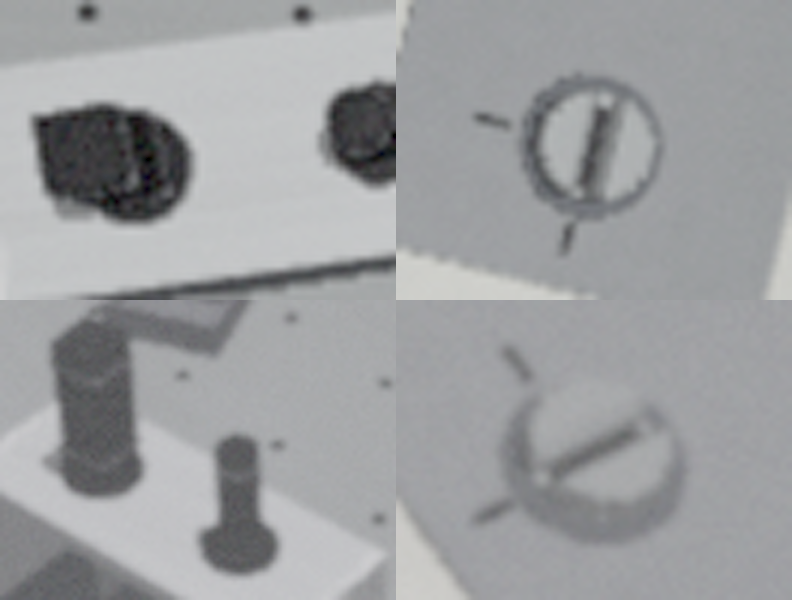

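The crop confirms it. The left handle in the top view, about (214,172), has a square top and is the slotted driver; the right one is round and thin, so it is the hex driver. The fastener head centre is at about (436,199), with its slot near the image vertical.

```bash
cat > h.py <<'E'
import numpy as np,cv2
from scipy.spatial.transform import Rotation as Ro
from rig import r
def cam(n,s=None):
    c=r.calibration(n);K=np.array([[c['fx'],0,c['cx']],[0,c['fy'],c['cy']],[0,0,1]])
    if n=='wrist':
        T=np.eye(4);T[:3,:3]=Ro.from_euler('xyz',s['tcp_rot']).as_matrix();T[:3,3]=s['eef_pos']
        M=np.linalg.inv(T@c['mount']);return K,M[:3,:3],M[:3,3]
    return K,c['R'],np.array(c['t'])
def ray(C,p):
    K,R,t=C;d=R.T@np.linalg.inv(K)@[p[0],p[1],1];return -R.T@t,d
def plane(C,p,z):
    o,d=ray(C,p);return o+d*(z-o[2])/d[2]
def tri(C1,p1,C2,p2):
    o,d=ray(C1,p1);q,e=ray(C2,p2)
    k=np.linalg.lstsq(np.c_[d,-e],q-o,rcond=None)[0];a,b=o+d*k[0],q+e*k[1]
    return (a+b)/2,np.linalg.norm(a-b)
def proj(C,X):
    K,R,t=C;q=K@(R@np.asarray(X,float)+t);return q[:2]/q[2]
def shift(cmd,yaw,target):
    "tool-axis shift in m from commanded position at yaw (tool down)"
    return Ro.from_euler('xyz',[-np.pi/2,0,yaw]).as_matrix().T@(np.array(target)-cmd)/1000
E
python3 - <<'E'
from h import *
T,S=cam('top'),cam('side')
print('handle',plane(T,(214,172.3),167),tri(T,(214,172.3),S,(261.4,80.5)))
print('guard',plane(T,(222.5,174.5),95))
print('hex',plane(T,(261,168.5),150))
print('fast',plane(T,(436,199.2),86),tri(T,(436,199.2),S,(381+203/6,237+130/6)))
a,b=[plane(T,(402+x/6,175+y/6),86) for x,y in((605-396,100),(590-396,190))];d=a-b;print('slotyaw',np.degrees(np.arctan2(d[1],d[0])),d)
im=cv2.imread('pics/top0.png')
m=(cv2.inRange(im,(150,150,150),(255,255,255)))
for c in cv2.findContours(m,0,2)[0]:
    if cv2.contourArea(c)>1500:
        R=cv2.minAreaRect(c);print(R)
        for p in cv2.boxPoints(R):print(p,plane(T,p,80).round(1))
c,d=np.array([229.965,581.157,231.281]),1.194
E
```

```text
handle [504.08730298 235.15733306 167.        ] (array([504.71655744, 235.4642505 , 164.44598842]), np.float64(1.1240382392229786))
guard [505.62787184 236.95789348  95.        ]
hex [514.14469724 151.06677641 150.        ]
fast [ 464.42992612 -191.02516159   86.        ] (array([ 464.27755487, -189.8934656 ,   90.98771457]), np.float64(0.033951351587588836))
slotyaw -8.839529259769455 [30.08121083 -4.67807062  0.        ]
((242.85293579101562, 171.58822631835938), (39.31793975830078, 94.12886810302734), 82.23483276367188)
[193.56389 158.46855] [538.5 300.9  80. ]
[286.82962 145.7505 ] [567.7 110.7  80. ]
[292.14197 184.7079 ] [488.5  98.1  80. ]
[198.87625 197.42595] [459.1 287.6  80. ]
((440.50006103515625, 171.0), (97.49931335449219, 135.0923309326172), 14.03624439239502)
[376.8236  224.70587] [411.  -74.4  80. ]
[409.58832   93.647064] [ 678.2 -136.9   80. ]
[504.1765  117.29413] [ 632.6 -327.7   80. ]
[471.4118  248.35294] [ 367.6 -263.8   80. ]
```

Run:
```python
from h import *
print(shift(np.array([229.965,581.157,231.281]),1.194,[505,236.5,260]))
```

```text
[-0.21928136 -0.028719   -0.38255507]
```

Request:
{"op": "servo_tool", "data": {
  "motion": [
    [1,-0.028,-0.004,-0.048,0,0.8,0],
    [1,-0.055,-0.008,-0.096,0,1.6,0],
    [1,-0.083,-0.011,-0.145,0,2.4,0],
    [1,-0.11,-0.015,-0.192,0,3.2,0],
    [1,-0.138,-0.018,-0.24,0,4.0,0],
    [1,-0.165,-0.022,-0.288,0,4.8,0],
    [1,-0.193,-0.026,-0.336,0,5.5,0],
    [1,-0.219,-0.029,-0.383,0,5.91,0],
    [1,-0.219,-0.029,-0.383,0,5.91,0],
    [1,-0.219,-0.029,-0.383,0,5.91,0],
    [1,-0.219,-0.029,-0.383,0,5.91,0]
  ]
}}

```text
clock: 1.52
eef_pos: [504.8, 237.4, 260.1]
tcp_rot: [-1.571, 0.001, 0.164]
contact_force: [-0.8, -0.8, 0.1]
opening: 1.002
```

Run:
```python
from h import *
s=r.sense();im=r.grab_frame('wrist');cv2.imwrite('pics/w1.png',im[:,:,::-1])
print(s['clock'],s['eef_pos'],s['tcp_rot'],s['opening'])
W=cam('wrist',s)
for p in([505,236.5,167],[505,236.5,95],[514,151,150]):print(proj(W,p))
o=cv2.resize(im[:,:,::-1][100:400,120:520],(800,600),interpolation=cv2.INTER_CUBIC)
cv2.imwrite('pics/w1c.png',np.clip(255*(o/255.)**.6,0,255).astype('uint8'))
```

```text
1.525 [504.76325827 237.40255779 260.0639028 ] [-1.57069211e+00  5.55845503e-04  1.64019892e-01] 1.0018195043041198
[323.11640015 209.2519627 ]
[322.76063783 188.88150271]
[317.20592377 296.44910709]
```

View pics/w1c.png

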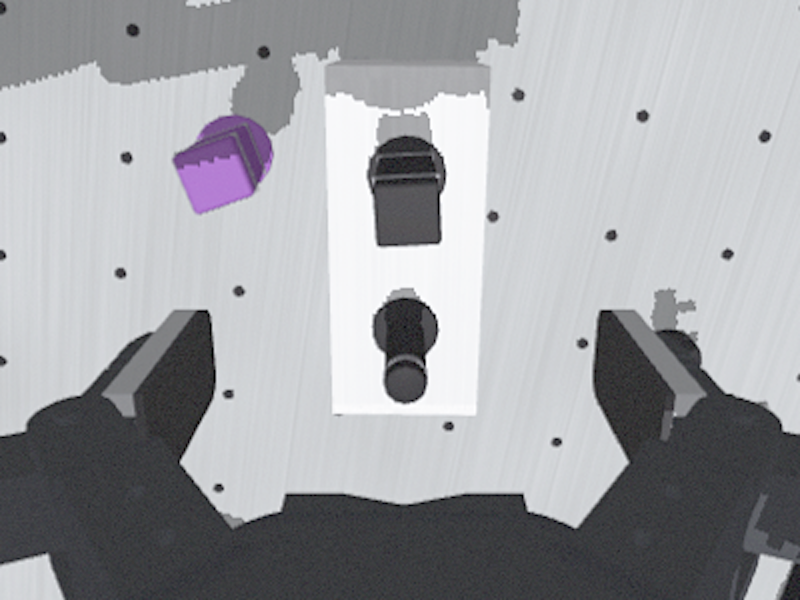

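The wrist crop shows the square top at crop x 374–441, y 179–244, which is pixel (324,206), turned about 2.6° anticlockwise of the tool. The hex driver is at (405,382) in the crop and the purple decoy at (215,170).

Run:
```python
from h import *
s=r.sense();W=cam('wrist',s)
P=lambda x,y:(120+x/2,100+y/2)
print(plane(W,P(408,212),167),'guard',plane(W,P(407,175),95), 'hex',plane(W,P(405,382),150))
c=[plane(W,P(*p),167) for p in((374,181),(439,178),(441,244),(378,246))]
print([np.round(x[:2],1) for x in c],[np.linalg.norm(c[i]-c[i-1]).round(1) for i in range(4)])
for a,b in((0,1),(3,2),(3,0),(2,1)):
    d=c[b]-c[a];print(np.degrees(np.arctan2(d[1],d[0])).round(1))
for t in([505,236.5,114],):print(shift(s['eef_pos'],s['tcp_rot'][2],t))
```

```text
[505.24788154 239.25502929 167.        ] guard [505.50619984 238.08537805  95.        ] hex [517.79259106 157.20690916 150.        ]
[array([490.6, 249.1]), array([514.6, 254.3]), array([520. , 228.6]), array([496. , 223.8])] [np.float64(25.9), np.float64(24.6), np.float64(26.2), np.float64(24.5)]
12.1
11.3
102.1
102.0
[ 7.79701174e-05  1.46136149e-01 -1.03686071e-03]
```

Request:
{"op": "servo_tool", "data": {
  "motion": [
    [1,0.0006,0.04,0.0007,0,-0.26,0],
    [1,0.0006,0.08,0.0007,0,-0.26,0],
    [1,0.0006,0.115,0.0007,0,-0.26,0],
    [1,0.0006,0.135,0.0007,0,-0.26,0],
    [1,0.0006,0.146,0.0007,0,-0.26,0],
    [1,0.0006,0.146,0.0007,0,-0.26,0],
    [-1,0.0006,0.146,0.0007,0,-0.26,0],
    [-1,0.0006,0.146,0.0007,0,-0.26,0],
    [-1,0.0006,0.146,0.0007,0,-0.26,0],
    [-1,0.0006,0.146,0.0007,0,-0.26,0],
    [-1,0.0006,0.146,0.0007,0,-0.26,0],
    [-1,0.0006,0.146,0.0007,0,-0.26,0]
  ],
  "grip_force": 70
}}

```text
clock: 3.08
eef_pos: [506.3, 237.5, 114.9]
tcp_rot: [-1.571, -0.001, 0.208]
contact_force: [-2.5, -0.7, 6.9]
opening: 0.295
```

Request:
{"op": "servo_tool", "data": {
  "motion": [
    [-1,0,-0.02,0,0,0,0],
    [-1,0,-0.04,0,0,0,0],
    [-1,0,-0.065,0,0,0,0],
    [-1,0,-0.09,0,0,0,0],
    [-1,0,-0.115,0,0,0,0],
    [-1,0,-0.14,0,0,0,0],
    [-1,0,-0.15,0,0,0,0],
    [-1,0,-0.15,0,0,0,0]
  ]
}}

```text
clock: 4.08
eef_pos: [506.1, 237.4, 264.3]
tcp_rot: [-1.571, -0.001, 0.208]
contact_force: [0.8, 0.0, -3.2]
opening: 0.294
```

Run:
```python
from h import *
s=r.sense();a=r.grab_frame('side')[:,:,::-1];b=r.grab_frame('wrist')[:,:,::-1]
print(s['clock'],s['eef_pos'],s['tcp_rot'],s['opening'],s['contact_force'])
S=cam('side');tip=s['eef_pos']-[0,0,100];p=proj(S,tip);print('tip px',p)
x,y=int(p[0])-50,max(0,int(p[1])-110)
u=cv2.resize(a[y:y+150,x:x+100],(400,600),interpolation=cv2.INTER_CUBIC)
W=cam('wrist',s);q=proj(W,tip);print(q,x,y)
v=cv2.resize(b[100:400,220:420],(400,600),interpolation=cv2.INTER_CUBIC)
o=np.hstack([u,v]);cv2.imwrite('pics/l1.png',np.clip(255*(o/255.)**.6,0,255).astype('uint8'))
```

```text
4.075 [506.05659418 237.39777608 264.29970235] [-1.57065191e+00 -5.23097776e-04  2.07835827e-01] 0.29385654910747383 [ 0.84739468  0.01283352 -3.18552337]
tip px [261.03531651  79.77725326]
[322.84230174 205.71958435] 211 0
```

View pics/l1.png

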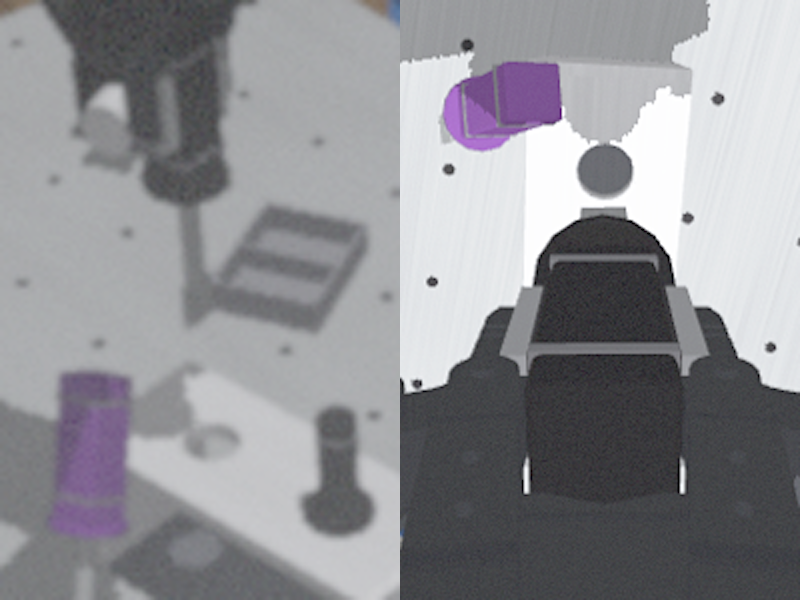

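In the side view the driver is lifted clear and the hex driver is still standing. In the wrist view the blade edge spans crop x 580–627 at y 210, about 17 mm, so the blade's width runs along tool x. The empty hole is at crop (605,170).

Run:
```python
from h import *
s=r.sense();W=cam('wrist',s);s['eef_pos']
P=lambda x,y:(220+(x-400)/2,100+y/2)
print('hole',plane(W,P(605,170),90),[plane(W,P(*p),90)[:2].round(1) for p in((577,170),(633,170),(605,142),(605,198))])
print('tip',plane(W,P(603,209),164.4),plane(W,P(580,209),164.4),plane(W,P(627,209),164.4))
print(shift(np.array([506.1,237.4,264.3]),.208,[458,-231,265]))
```

```text
hole [504.87793783 238.26056028  90.        ] [array([491.1, 235.3]), array([518.7, 241.2]), array([501.9, 252.2]), array([507.9, 224. ])]
tip [503.95459834 238.11557054 164.4       ] [495.14463605 236.2569064  164.4       ] [513.14728367 240.0549789  164.4       ]
[-0.14378945 -0.0007     -0.44837123]
```

Request:
{"op": "servo_tool", "data": {
  "motion": [
    [-1,-0.016,-0.01,-0.05,0,0.3,0],
    [-1,-0.032,-0.02,-0.1,0,0.6,0],
    [-1,-0.048,-0.02,-0.15,0,0.8,0],
    [-1,-0.064,-0.02,-0.2,0,1.0,0],
    [-1,-0.08,-0.02,-0.25,0,1.2,0],
    [-1,-0.096,-0.02,-0.3,0,1.4,0],
    [-1,-0.112,-0.015,-0.35,0,1.6,0],
    [-1,-0.128,-0.01,-0.4,0,1.8,0],
    [-1,-0.144,0,-0.448,0,2.09,0],
    [-1,-0.144,0,-0.448,0,2.09,0],
    [-1,-0.144,0,-0.448,0,2.09,0],
    [-1,-0.144,0,-0.448,0,2.09,0]
  ]
}}

```text
clock: 5.68
eef_pos: [457.7, -229.7, 264.1]
tcp_rot: [-1.57, 0.0, -0.156]
contact_force: [0.3, 0.6, -0.7]
opening: 0.296
```

Run:
```python
from h import *
s=r.sense();b=r.grab_frame('wrist')[:,:,::-1]
print(s['clock'],s['eef_pos'],s['tcp_rot'],s['opening'],s['contact_force'])
W=cam('wrist',s);print(proj(W,[464.4,-191,86]),proj(W,s['eef_pos']-[0,0,100]))
cv2.imwrite('pics/w2.png',b)
o=cv2.resize(b[90:240,220:420],(800,600),interpolation=cv2.INTER_CUBIC)
cv2.imwrite('pics/w2c.png',np.clip(255*(o/255.)**.7,0,255).astype('uint8'))
```

```text
5.675 [ 457.6734818  -229.65529081  264.09355373] [-1.57037349e+00  3.51699505e-04 -1.55533155e-01] 0.2957141341345073 [ 0.28207991  0.59331815 -0.71025112]
[323.13878293 146.23672307] [322.75770398 205.36257934]
```

View pics/w2c.png

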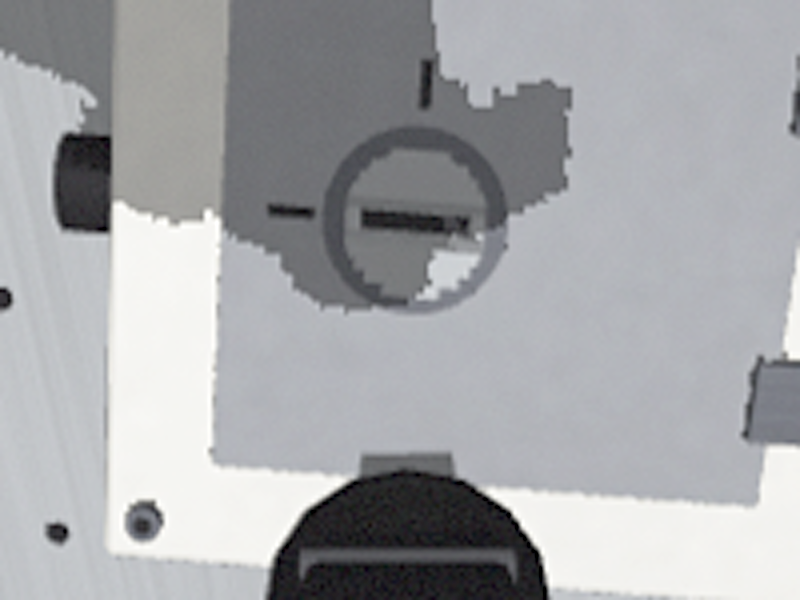

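The wrist crop shows the fastener head centred at about (416,220), its dark slot from (360,217) to (470,224), and the blade edge at (360–453, 456). I'll fit the slot line numerically.

Run:
```python
from h import *
s=r.sense();W=cam('wrist',s)
g=cv2.cvtColor(cv2.imread('pics/w2.png'),cv2.COLOR_BGR2GRAY)
x0,y0=304,137;k=g[y0:153,x0:342];print(k[::1,::2])
m=np.argwhere(k<60);p=m[:,::-1]+[x0,y0];print(len(p),p.min(0),p.max(0))
X=np.array([plane(W,q,77)[:2] for q in p]);d=cv2.fitLine(X.astype('f4'),cv2.DIST_HUBER,0,.01,.01).ravel();print('line',d,np.degrees(np.arctan(d[1]/d[0])),np.ptp((X-d[2:])@d[:2]))
P=lambda x,y:(220+x/4,90+y/4)
print('ring',plane(W,P(415,220),80),'top',plane(W,P(416,223),86))
for a,b in(((212,462),(755,503)),):
    a,b=plane(W,P(*a),72),plane(W,P(*b),72);e=b-a;print('panel',np.degrees(np.arctan2(e[1],e[0])))
a,b=plane(W,P(360,456),164.1),plane(W,P(453,456),164.1);print('blade edge',a,b)
```

```text
[[ 52  45  91  93  92  92  92  92  92  91  91  91  90  90  91  92  92  92
   58]
 [ 48  50  87  90  90  93  91  89  93  91  91  92  92  90  88  91  93  91
   76]
 [ 49  57  78  79  83  83  85  88  88  89  87  89  92  90  92  92  93  92
   89]
 [ 49  59  76  76  76  77  73  78  75  80  82  84  85  88  86  89  89  90
   93]
 [ 48  62  82  70  73  74  81  80  77  76  77  75  75  75  75  80  82  83
   85]
 [ 49  71  93  51  54  53  67  64  67  69  68  73  79  76  75  75  74  73
   75]
 [ 50  79  93  38  15  14  17  13  25  40  37  55  65  68  71  67  69  81
   79]
 [ 51  79  94  43  18  18  19  20  20  14  14  17   7  29  48  28  39  85
   88]
 [ 47  76  96  41  19  18  19  15  20  15  18  17  16  15  42  29   9  86
   93]
 [ 45  78  95  49  25  23  13  15  16  15  12  15  17  15  42  42  21  92
   92]
 [ 48  74  88  70  59  58  57  47  44  36  30  24  14  13  28  40  38  90
   91]
 [ 47  74  83  81  81  85  89  77  77  67  60  60  53  55  41  63  44  91
  134]
 [ 48  80  86  85  85  87  84  87  83  85  81  85  85  85  87 101  75  89
  167]
 [ 48  83  89  88  86  87  86  89  87  83  85  84  82  83 112 118 109  99
  135]
 [ 49  74  91  90  88  89  89  89  89  88  87  85  83  82 105 120 122 123
  129]
 [ 46  65  93  92  91  92  88  90  86  88  88  86 120 129 116 125 128 122
  120]]
179 [304 137] [341 152]
line [ 9.7850990e-01 -2.0619985e-01  4.6236475e+02 -1.9011507e+02] -11.899745 37.531934585668445
ring [ 465.24810126 -190.43069733   80.        ] top [ 465.41340422 -190.69815675   86.        ]
panel -13.408539624614994
blade edge [ 448.01388744 -227.04555     164.1       ] [ 466.08852975 -229.88024894  164.1       ]
```

Run:
```python
from h import *
s=r.sense();W=cam('wrist',s)
g=cv2.cvtColor(cv2.imread('pics/w2.png'),cv2.COLOR_BGR2GRAY).astype(float)
pts=[]
for x in range(311,331):
    w=np.clip(75-g[139:151,x],0,None);pts.append((x,(w*np.arange(139,151)).sum()/w.sum()))
X=np.array([plane(W,q,77)[:2] for q in pts]).astype('f4')
d=cv2.fitLine(X,cv2.DIST_HUBER,0,.01,.01).ravel();a=np.arctan(d[1]/d[0]);print(np.degrees(a),d)
c=d[2:]+d[:2]*((465.2-d[2])/d[0]);print('centre',c)
tip=np.array([456.8,-230.2]);R=Ro.from_euler('xyz',s['tcp_rot']).as_matrix()
for b in(tip,s['eef_pos'][:2]):
    v=np.r_[c-b,0];print('tool shift',(R.T@v).round(2))
S=cam('side');im=cv2.imread('pics/side0.png')
print('side proj',proj(S,[*c,77]),proj(S,[*c,86]))
```

```text
-13.616573 [ 9.7189295e-01 -2.3542327e-01  4.6227560e+02 -1.9014771e+02]
centre [ 465.2    -190.8561]
tool shift [2.210e+00 1.000e-02 4.017e+01]
tool shift [1.370e+00 1.000e-02 3.947e+01]
side proj [414.2131105  263.48645648] [415.1746454  260.43645119]
```

Request:
{"op": "servo_tool", "data": {
  "motion": [
    [-1,0.0018,0,0.02,0,0.39,0],
    [-1,0.0018,0,0.0398,0,0.39,0],
    [-1,0.0018,0.02,0.0398,0,0.39,0],
    [-1,0.0018,0.04,0.0398,0,0.39,0],
    [-1,0.0018,0.06,0.0398,0,0.39,0],
    [-1,0.0018,0.072,0.0398,0,0.39,0],
    [-1,0.0018,0.074,0.0398,0,0.39,0],
    [-1,0.0018,0.074,0.0398,0,0.39,0]
  ]
}}

```text
clock: 6.72
eef_pos: [465.9, -191.6, 190.8]
tcp_rot: [-1.571, -0.001, -0.225]
contact_force: [0.5, -0.0, -1.9]
opening: 0.295
```

Run:
```python
from h import *
s=r.sense();a=r.grab_frame('side')[:,:,::-1];b=r.grab_frame('top')[:,:,::-1]
print(s['clock'],s['eef_pos'],s['tcp_rot'],s['opening'],s['contact_force'])
u=cv2.resize(a[200:300,365:465],(600,600),interpolation=cv2.INTER_CUBIC)
cv2.imwrite('pics/s2.png',np.clip(255*(u/255.)**.6,0,255).astype('uint8'))
```

```text
6.725 [ 465.94770517 -191.60215834  190.76596933] [-1.57089642e+00 -6.62994435e-04 -2.24595278e-01] 0.29470372387537336 [ 0.47678543 -0.01957509 -1.94441029]
```

View pics/s2.png

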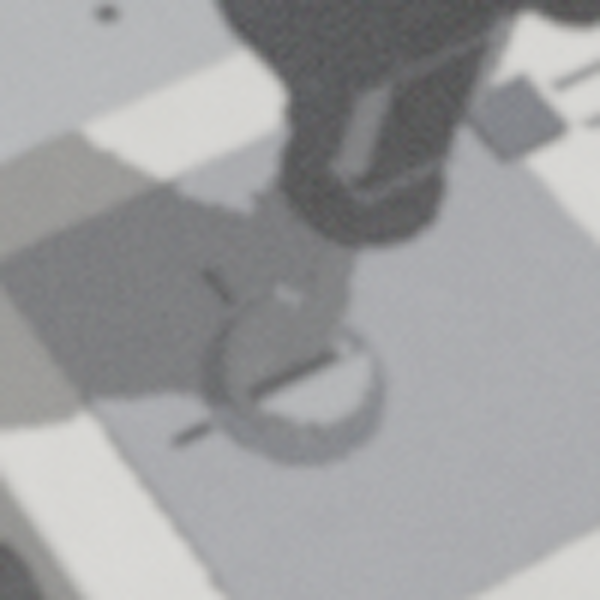

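The side view shows the blade just above the slot and lined up with it. I'll nudge about 0.8 mm across and go down into the slot.

Request:
{"op": "servo_tool", "data": {
  "motion": [
    [-1,0,0,0.0008,0,0,0],
    [-1,0,0.003,0.0008,0,0,0],
    [-1,0,0.006,0.0008,0,0,0],
    [-1,0,0.008,0.0008,0,0,0],
    [-1,0,0.01,0.0008,0,0,0],
    [-1,0,0.0115,0.0008,0,0,0],
    [-1,0,0.0125,0.0008,0,0,0],
    [-1,0,0.0125,0.0008,0,0,0]
  ]
}}

```text
clock: 7.82
eef_pos: [465.7, -190.9, 177.7]
tcp_rot: [-1.571, 0.0, -0.225]
contact_force: [-0.1, -0.1, -1.3]
opening: 0.297
```

Request:
{"op": "servo_tool", "data": {
  "motion": [
    [-1,0,0,0,0,-0.8,0],
    [-1,0,0,0,0,-1.6,0],
    [-1,0,0,0,0,-2.4,0],
    [-1,0,0,0,0,-3.2,0],
    [-1,0,0,0,0,-4.0,0],
    [-1,0,0,0,0,-4.8,0],
    [-1,0,0,0,0,-5.6,0],
    [-1,0,0,0,0,-6.4,0],
    [-1,0,0,0,0,-7.2,0],
    [-1,0,0,0,0,-8.0,0],
    [-1,0,0,0,0,-8.8,0],
    [-1,0,0,0,0,-9.2,0]
  ]
}}

```text
clock: 9.32
eef_pos: [466.0, -190.5, 177.9]
tcp_rot: [-1.571, -0.001, 1.384]
contact_force: [-0.0, 2.3, -1.1]
opening: 0.296
```

Run:
```python
from h import *
s=r.sense();print(s['eef_pos'],s['tcp_rot'],s['contact_force'],s['wrist_torque'],s['joint_efforts'][5])
```

```text
[ 465.96324866 -190.47960192  177.85985795] [-1.57109663e+00 -8.48230153e-04  1.38365280e+00] [-0.00863893  2.2964603  -1.07641542] [ 0.58691183 -0.28297435 -0.04345626] 0.40304635651409626
```

Request:
{"op": "servo_tool", "data": {
  "motion": [
    [-1,0,0,0,0,-0.3,0],
    [-1,0,0,0,0,-0.5,0],
    [-1,0,0,0,0,-0.7,0],
    [-1,0,0,0,0,-0.7,0]
  ]
}}

```text
clock: 9.82
eef_pos: [465.9, -190.6, 177.8]
tcp_rot: [-1.571, -0.0, 1.503]
contact_force: [0.8, 3.8, -1.0]
opening: 0.294
```

Run:
```python
from h import *
s=r.sense();print(s['eef_pos'],s['tcp_rot'],s['contact_force'],s['wrist_torque'],s['joint_efforts'][5])
```

```text
[ 465.85353456 -190.64382687  177.82193795] [-1.57099011e+00 -4.34478373e-04  1.50297385e+00] [ 0.81650296  3.76158545 -0.95253117] [ 0.99803419 -0.40123391 -0.00962372] -0.3373791463673115
```

Request:
{"op": "servo_tool", "data": {
  "motion": [
    [-1,0,0,0,0,-0.2,0],
    [-1,0,0,0,0,-0.4,0],
    [-1,0,0,0,0,-0.4,0]
  ]
}}

```text
clock: 10.2
eef_pos: [465.8, -190.7, 177.8]
tcp_rot: [-1.571, -0.0, 1.573]
contact_force: [1.9, 5.4, -1.0]
opening: 0.292
```

Run:
```python
from h import *
for i in range(2):
    s=r.sense();print(s['eef_pos'],s['tcp_rot'],s['contact_force'],s['wrist_torque'],s['joint_efforts'][5]);b=r.grab_frame('wrist')
```

```text
[ 465.7977367  -190.68913935  177.8055778 ] [-1.57089855e+00 -4.02238476e-04  1.57313604e+00] [ 1.88705731  5.39751913 -0.96695776] [ 1.33280337 -0.39283059 -0.12286621] -0.48164863139390945
[ 465.80998023 -190.72540695  177.81673209] [-1.57096265e+00 -3.32508658e-04  1.57250621e+00] [ 1.65971465  4.79147743 -0.96920821] [ 1.34346187 -0.41217034 -0.21869196] -0.28542716056108475
```

Request:
{"op": "servo_tool", "data": {
  "motion": [
    [-1,0,0,0,0,0.4,0],
    [-1,0,0,0,0,0.6,0],
    [-1,0,-0.01,0,0,0.6,0],
    [-1,0,-0.03,0,0,0.6,0],
    [-1,0,-0.06,0,0,0.6,0],
    [-1,0,-0.087,0,0,0.6,0],
    [-1,0,-0.087,-0.04,0,0.6,0],
    [-1,0,-0.087,-0.04,0,0.6,0],
    [-1,0,-0.087,-0.04,0,0.6,0]
  ]
}}

```text
clock: 11.42
eef_pos: [505.0, -190.8, 264.7]
tcp_rot: [-1.57, 0.0, 1.469]
contact_force: [-0.3, 0.3, -1.1]
opening: 0.299
```

Run:
```python
from h import *
s=r.sense();b=r.grab_frame('wrist')[:,:,::-1]
print(s['clock'],s['eef_pos'],s['tcp_rot'],s['opening'],s['contact_force'])
W=cam('wrist',s);print(proj(W,[465.2,-190.8,77]),proj(W,s['eef_pos']-[0,0,100]))
cv2.imwrite('pics/w3.png',b)
o=cv2.resize(b[90:240,220:420],(800,600),interpolation=cv2.INTER_CUBIC)
cv2.imwrite('pics/w3c.png',np.clip(255*(o/255.)**.7,0,255).astype('uint8'))
```

```text
11.425 [ 505.04266027 -190.79123069  264.70567431] [-1.56951282e+00  1.93924136e-04  1.46897892e+00] 0.29926428594879756 [-0.25227776  0.31960815 -1.08183403]
[318.27973351 146.48063236] [322.40128413 207.18338718]
```

View pics/w3c.png

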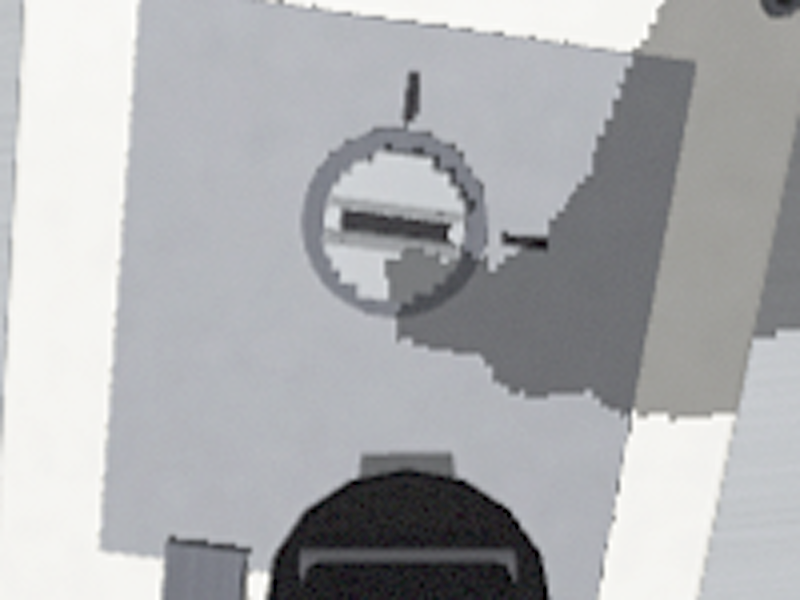

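The slot now runs from (342,220) to (448,233) in the crop, 7° clockwise of the tool (84.2°), which gives about 77°. I'll check that numerically and plan the return.

Run:
```python
from h import *
s=r.sense();W=cam('wrist',s)
P=lambda x,y:(220+x/4,90+y/4)
def ang(a,b,z):
    e=plane(W,P(*b),z)-plane(W,P(*a),z);return np.degrees(np.arctan2(e[1],e[0]))
print('slot',ang((342,220),(448,233),77),ang((335,200),(458,215),86),'panel',ang((250,0),(695,60),72), ang((138,0),(102,548),72)+180)
print(shift(s['eef_pos'],s['tcp_rot'][2],[506.1,237.4,270]))
```

```text
slot 77.23260297313486 77.29793482765407 panel 76.86095164167168 166.96341161726687
[ 0.42606145 -0.00537837  0.04243814]
```

The slot is at 77.2° and the panel's quarter-turn direction is 76.9°, so the fastener is at its stop. Returning to the rack.

Request:
{"op": "servo_tool", "data": {
  "motion": [
    [-1,0.03,-0.02,0.003,0,0.7,0],
    [-1,0.08,-0.03,0.008,0,1.4,0],
    [-1,0.13,-0.03,0.013,0,2.1,0],
    [-1,0.18,-0.03,0.018,0,2.9,0],
    [-1,0.23,-0.03,0.023,0,3.7,0],
    [-1,0.28,-0.03,0.028,0,4.5,0],
    [-1,0.33,-0.03,0.033,0,5.3,0],
    [-1,0.38,-0.02,0.038,0,6.1,0],
    [-1,0.41,-0.01,0.041,0,6.8,0],
    [-1,0.426,-0.0054,0.0424,0,7.23,0],
    [-1,0.426,-0.0054,0.0424,0,7.23,0],
    [-1,0.426,-0.0054,0.0424,0,7.23,0]
  ]
}}

```text
clock: 12.98
eef_pos: [507.0, 236.4, 270.4]
tcp_rot: [-1.571, 0.0, 0.208]
contact_force: [0.2, 0.1, -1.6]
opening: 0.301
```

Request:
{"op": "servo_tool", "data": {
  "motion": [
    [-1,0,0,0,0,0,0],
    [-1,0,0,0,0,0,0],
    [-1,0,0,0,0,0,0]
  ]
}}

```text
clock: 13.35
eef_pos: [507.4, 237.0, 270.3]
tcp_rot: [-1.571, -0.0, 0.206]
contact_force: [0.5, -1.3, -0.9]
opening: 0.297
```

Run:
```python
from h import *
s=r.sense();b=r.grab_frame('wrist')[:,:,::-1]
print(s['clock'],s['eef_pos'],s['tcp_rot'],s['opening'],s['contact_force'])
W=cam('wrist',s);print(proj(W,[504.9,238.3,90]))
R=Ro.from_euler('xyz',s['tcp_rot']).as_matrix();print(R.T@(np.array([506,237.4,264.3])-s['eef_pos']))
g=cv2.cvtColor(b,cv2.COLOR_BGR2GRAY);print(g[168:206:2,304:342:2])
```

```text
13.35 [507.37031867 236.96614299 270.33892374] [-1.57076049e+00 -2.20107997e-04  2.05877454e-01] 0.29731716553050647 [ 0.45280066 -1.3490065  -0.85821595]
[320.41700111 183.08309565]
[-1.25401772  6.03867313  0.70460737]
[[252 252 253 253 234 234 148 150 147 230 235 137 255 255 254 254 254 253
  254]
 [252 253 253 253 255 255 245 141 134 170 225 252 255 254 254 254 254 253
  254]
 [252 252 253 255 229  67  56  60  59  61  55  51 160 255 254 254 253 252
  254]
 [252 252 255 189  57  62  64  62  63  61  61  61  58 115 255 254 253 252
  254]
 [252 254 236  65  62  65  60  63  59  61  60  63  64  58 115 255 253 252
  253]
 [252 255 128  60  64  62  63  62  62  65  62  63  62  63  52 252 254 252
  253]
 [252 251  63  63  64  64  63  64  63  61  59  64  63  62  58 210 254 253
  253]
 [253 240  56  63  64  63  60  61  63  61  59  63  63  63  59 150 255 252
  253]
 [253 234  62  64  64  65  60  62  64  60  64  66  61  64  58 153 255 253
  253]
 [252 241  81  61  65  63  62  63  64  65  60  61  62  61  56 195 254 253
  253]
 [252 255 106  63  65  65  62  62  61  62  62  65  62  59  76 231 254 253
  253]
 [251 255 213  78  60  63  60  63  63  62  62  65  64  61 129 255 253 253
  253]
 [252 253 255 133  83  60  58  60  64  62  59  61  69 121 239 254 253 253
  253]
 [252 253 253 252 160 111  78  74  65  73  77 100 137 235 255 253 252 253
  253]
 [252 253 252 253 254 228 154 133 130 139 140 199 253 255 253 253 252 253
  253]
 [252 253 252 253 253 255 255 251 247 251 251 255 254 254 253 253 252 253
  253]
 [252 253 252 253 253 253 253 253 254 254 253 254 253 254 253 253 252 253
  253]
 [251 253 252 253 255 255 255 255 255 255 254 255 255 255 253 254 252 253
  253]
 [252 253 253 179  81  79  80  80  81  80  83  83  83  83  73 255 252 253
  253]]
```

Request:
{"op": "servo_tool", "data": {
  "motion": [
    [-1,-0.0013,0,0.0007,0,0,0],
    [-1,-0.0013,0.03,0.0007,0,0,0],
    [-1,-0.0013,0.06,0.0007,0,0,0],
    [-1,-0.0013,0.08,0.0007,0,0,0],
    [-1,-0.0013,0.1,0.0007,0,0,0],
    [-1,-0.0013,0.12,0.0007,0,0,0],
    [-1,-0.0013,0.135,0.0007,0,0,0],
    [-1,-0.0013,0.147,0.0007,0,0,0],
    [-1,-0.0013,0.152,0.0007,0,0,0],
    [-1,-0.0013,0.154,0.0007,0,0,0],
    [-1,-0.0013,0.154,0.0007,0,0,0]
  ]
}}

```text
clock: 14.78
eef_pos: [506.1, 237.8, 116.5]
tcp_rot: [-1.571, -0.001, 0.206]
contact_force: [-0.2, -0.1, -2.1]
opening: 0.296
```

Request:
{"op": "servo_tool", "data": {
  "motion": [
    [-1,0,0.001,0,0,0,0],
    [-1,0,0.0016,0,0,0,0],
    [-1,0,0.0016,0,0,0,0]
  ]
}}

```text
clock: 15.15
eef_pos: [506.1, 237.8, 115.0]
tcp_rot: [-1.571, -0.001, 0.206]
contact_force: [-0.8, -0.2, 2.1]
opening: 0.297
```

Request:
{"op": "servo_tool", "data": {
  "motion": [
    [-0.2,0,0.0016,0,0,0,0],
    [0,0,0.0016,0,0,0,0],
    [0.4,0,0.0016,0,0,0,0],
    [1,0,0.0016,0,0,0,0],
    [1,0,0.0016,0,0,0,0],
    [1,0,0.0016,0,0,0,0],
    [1,0,0.0016,0,0,0,0]
  ]
}}

```text
clock: 16.02
eef_pos: [505.9, 237.7, 113.0]
tcp_rot: [-1.571, -0.0, 0.206]
contact_force: [-0.3, 0.9, 0.0]
opening: 0.996
```

Request:
{"op": "servo_tool", "data": {
  "motion": [
    [1,0,-0.02,0,0,0,0],
    [1,0,-0.05,0,0,0,0],
    [1,0,-0.1,0,0,0,0],
    [1,0,-0.15,0,0,0,0],
    [1,0,-0.19,0,0,0,0],
    [1,0,-0.19,0,0,0,0],
    [1,0,-0.19,0,0,0,0]
  ]
}}

```text
clock: 16.9
eef_pos: [505.4, 237.5, 302.4]
tcp_rot: [-1.571, 0.001, 0.206]
contact_force: [-0.1, -0.4, -1.0]
opening: 1.005
```

Run:
```python
from h import *
s=r.sense();a=r.grab_frame('side')[:,:,::-1];b=r.grab_frame('wrist')[:,:,::-1]
print(s['clock'],s['eef_pos'],s['opening'],s['contact_force'])
o=np.hstack([cv2.resize(a[50:250,200:470],(400,296)),cv2.resize(b[100:400,120:520],(400,296))])
cv2.imwrite('pics/f.png',np.clip(255*(o/255.)**.6,0,255).astype('uint8'))
```

```text
16.9 [505.43997551 237.54150129 302.37054925] 1.00454325123336 [-0.11144533 -0.41021764 -1.02102146]
```

View pics/f.png

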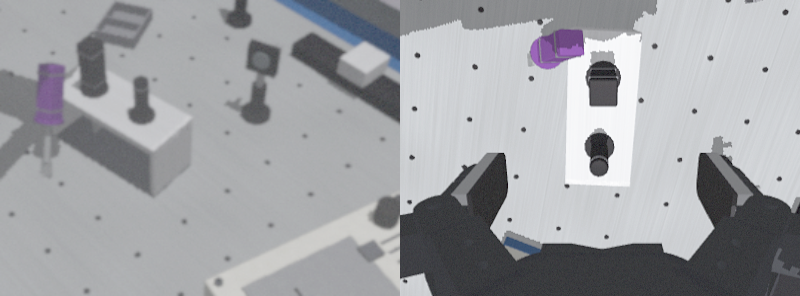

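The last picture shows both drivers upright in the rack, the square handle at (92,65) and (603,92) and the round one at (142,100) and (599,160). The gripper is open and well clear.

```bash
python3 -c "
from rig import r
print(r.sign_off())"
```

```text
the job is handed in; nothing more can be done
None
```

I released the fastener with the slotted screwdriver, stood the screwdriver back in its own rack hole and let go. I then handed the job in at about 17 s on the robot's clock.

- **Fastener:** after the turn, the wrist picture put the slot at 77.2°, against 76.9° for the panel's quarter-turn direction. The torque was rising at the end of the turn, so it had reached its stop.
- **Rack:** the last picture shows the screwdriver upright in its own hole and the hex driver standing untouched in the other.
- **Robot:** the gripper is open and well clear, and the wrist force never read above about 8 N.
- **Disagreements:** my measurements differed by about 1–2 mm and 1–2° (cameras, blade tip against tool position, slot-angle fits), within the play of the slot and the hole. I did not view the fastener again after going back to the rack.

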